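# Close up the relay housing and hold its cover shut

## Robot

A 6-joint arm with a two-finger parallel gripper is mounted at the origin on the work surface. World frame = base frame: x ahead of the robot, y to its left, z up, the work surface at z = 0. Lengths are in m, angles in rad, forces in N, time in s.
With the tool pointing down it reaches from about 0.35 to 0.775 m from the base axis. Payload 7.3 kg.
Tool frame: the origin (TCP) lies midway between the tips of the shut fingers; the grasp point (between the pads) lies robot.grasp_offset behind it (robot.grasp_offset is the distance from the TCP to the grasp point, in m); z points along the fingers, x is the direction in which the jaws open and shut, and the axes are right-handed (so a half turn about z gives the same grasp; the last joint's range is limited). The gripper opens to 92 mm and grips with 3 to 60 N. Pads are 19 mm wide; open, the fingers measure 130 mm over their backs; the gripper's body (75 mm by 190 mm) begins 47 mm behind the grasp point.
Start: joints at [-1.399, 0.342, 1.524, -0, 1.275, -0.146], TCP at [0.164, -0.499, 0.227] pointing down, gripper open.
Joint ranges: [-2.53, 2.53], [-0.77, 2.02], [0.04, 2.7], [-1, 4.14], [0.28, 2.66], [-3.11, 3.11]. Speed limits (rad/s): [2.57, 2.57, 3.14, 3.14, 3.14, 3.14].

## Interface

Orientations are given as [roll, pitch, yaw] about the fixed x, y, z axes, in that order (R = Rz(yaw) Ry(pitch) Rx(roll)).
In Python, from cell import robot gives the robot as it stands. The module is installed in compiled form; this text tells all that it offers.
- The arm moves only by the tool move_arm, never from a script. Its argument "increments" is a list of rows, each a list of 7 numbers: the finger opening in mm, from 0 to 91.8, then the shift along the tool's x, y, z in mm, then the turn, a rotation vector about the tool's x, y, z in rad. A call has 1 to 12 rows; each row shifts and turns the pose as measured when the row begins, along the tool's axes as they then stand; what a row does not reach is not made up. A row lasts 1/8 s, in which the tool goes at most 62.5 mm and 10.7 degrees, less where a joint would pass 70% of its speed; a pose out of reach is approached as far as the arm can. A call is refused whole if a number of a shift passes 62.5 or a number of a turn 0.188, either way. A call with a gripper value outside its range is refused whole. The fingers move at their own pace and stop on an object; "newtons" is the grip in N (left out, the last holds). Time passes only in rows, so rows that do not move let the fingers close. It gives the time, the measured TCP pose, the force and the opening at its end, in the units of the state.
- robot.observe(): the state, without advancing time (a new reading comes with each control period).
- robot.read_camera(name): name is "scene" or "top" or "wrist"; returns a dict with "img" (400x640x3 uint8, red, green, blue), "fx", "fy", "cx", "cy" (pixels), "k1" (the pictures are not rectified: a ray, as slopes to the right and down, at radius r is drawn at 1 + k1 r^2 times it, then the intrinsics apply), "T" (4x4, takes a point from camera to world coordinates). Camera axes: x right, y down, z forward; pixel columns grow to the right and rows downward; lengths in m; the calibration is good to about 2 mm. A picture is of the moment at which its call begins. There is no depth.
- robot.hand_in(): hands the job in, once; it reports no verdict.
Trained networks look in the newest picture that a camera, given by its name, has taken for a name from the list of things; names that differ only in an ending like _2 or _b are one class to them, and where a whole thing is asked for, a point or a joint stands for the part that bears it (a point fixed in the world has none). Each returns a list of dicts, best first, with "conf" (0 to 1); they miss things now and then, are a little off and sometimes report something else, mostly with a low value. They report only what shows in the picture. A call takes as long as a camera call. They do not tell look-alikes from the thing itself.
- robot.look_for(thing, camera): "rect" ([left, top, width, height] in pixels, round what is visible of it).
The state is a dict: "time": time; "qpos": joint angles; "qvel": joint speeds; "joint_efforts": joint torques, N m; "tool_pos": TCP position; "tool_rot": TCP orientation; "contact_force": force on the tool from outside, world axes, zero at the start; "torque": the same for the moment, N m; "opening": finger opening in m.
Only numpy, scipy, OpenCV 4.12 (cv2) and the standard library are available. Lean on these libraries where they do the work, as an engineer would, in place of code of your own. Each camera call takes 0.05 s, during which the arm holds its last target.

## Task

Push the three loose relays fully home so that they stand in an even row, flush with the front of their bays; then, with the sprung cover still ajar, turn the orange quarter-turn fastener clockwise until its slot lines up with the two red marks. Finally press the cover down flat onto its frame and finish while still holding it pressed shut: it springs open if let go. Leave everything else on the bench alone.

Things in the scene. Friction and masses are not known exactly. Their poses are not given: they have to be found in the camera images.
- housing: Grey metal relay housing bolted to the bench, about 270 x 216 mm, 95 mm high without the fastener. Origin: on the bench, under the middle of the cover area (a little behind the outline's centre). Its x axis points from the open front sill, on the robot's side, to the cover's hinge at the back, y to the left, z up. Only its position and yaw vary.
- row_line (a point): Middle of the row's front line: housing x -100, y 0, z 45 mm (the sill floor), axes as the housing's. Front faces of the fixed bay walls (12 mm thick, 36 mm high) lie on this line. Three bays, each 50 mm wide, centred at y +62, 0, -62 mm, run back 62 mm to a rigid stop. In front the flat sill runs 55 mm towards the robot.
- cover (a joint): Hinge of the aluminium cover, 170 x 200 x 6 mm. Hinge line along housing y at x 88, z 89 mm; free front edge at x -82 mm. 0 = shut flat on the frame (top face at z 92 mm), a stop; 0.12 rad = ajar, front edge about 20 mm up, a stop. A spring keeps it ajar: about 4 N down on the press pad starts to move it, about 8 N holds it shut; it springs up when let go.
- fastener (a joint): Quarter-turn fastener on the cover, turning about the cover's normal. Grows clockwise seen from above: 0 = slot along housing y, 1.571 rad = slot along housing x, in line with the two red marks on the cover. Starts between 0.15 and 0.6; no stop at alignment (turns on to 2.1); stays where left (friction 0.06 N m).
- fastener_grip (a point): Grip point on the fastener's axis, 22 mm above the cover's top face. A dark disc, 44 mm across, 6 mm high, carries an orange upright bar 40 mm long, 13 mm thick, from 6 to 34 mm above the cover, black slot line along its top. Axis 93 mm in front of the hinge line, at housing y 0. The point's y axis runs along the bar, z along the turning axis.
- press_pad (a point): Centre of the flat black rubber pressing pad (24 x 70 mm) on the cover's top near its free front edge, 155 mm in front of the hinge line (housing x -67, y 0; z 93 mm when shut). Clear of the fastener.
- relay0_center (a point): Centre of the blue plug-in relay, a loose block 60 mm along housing x, 44 mm wide, 34 mm high, about 0.12 kg, standing on the sill floor, its rear in the bay at housing y +62 mm (3 mm play each side). Axes as the housing's. It starts 17 to 43 mm too far forward; home it stands against the bay's stop, front flush with the bay walls (within 2 mm), centre at housing x -68 mm.
- relay1_center (a point): Centre of the green plug-in relay, a loose block 60 mm along housing x, 44 mm wide, 34 mm high, about 0.12 kg, standing on the sill floor, its rear in the bay at housing y +0 mm (3 mm play each side). Axes as the housing's. It starts 17 to 43 mm too far forward; home it stands against the bay's stop, front flush with the bay walls (within 2 mm), centre at housing x -68 mm.
- relay2_center (a point): Centre of the red plug-in relay, a loose block 60 mm along housing x, 44 mm wide, 34 mm high, about 0.12 kg, standing on the sill floor, its rear in the bay at housing y -62 mm (3 mm play each side). Axes as the housing's. It starts 17 to 43 mm too far forward; home it stands against the bay's stop, front flush with the bay walls (within 2 mm), centre at housing x -68 mm.
- screwdriver: Bystander, leave alone: screwdriver lying beside the housing, to its left (+y). Origin at its underside or handle.
- socket: Bystander, leave alone: steel socket 28 mm across, 32 mm high, right (-y) of the housing. Origin at its underside or handle.
- wrench: Bystander, leave alone: wrench lying on the bench at the right. Origin at its underside or handle.
- spraycan: Bystander, leave alone: spray can 64 mm across, 190 mm tall, at the right. Origin at its underside or handle.
- grease: Bystander, leave alone: jar of grease 80 mm across, 80 mm tall, at the left. Origin at its underside or handle.
- bearing: Bystander, leave alone: steel bearing ring 72 mm across, 18 mm high, at the left. Origin at its underside or handle.
There are look-alikes about, which are no part of the job. What is shaped like the part that bears relay0_center but pink is not meant. Of the things shaped like the part that bears relay1_center, the green one is meant.

How it is judged:
By the outcome, as a careful person would: the job done as asked, in the order asked, and still so for the second after the job is handed in, while the arm keeps its last pose, push and grip.
It also fails if it takes over 64 s, if anything falls off the work surface, if the arm or the gripper's body presses on something with over 40 N, if the wrist force passes 120 N, or if a joint passes its speed limit or range.

## Working session

There is one attempt and no reset: what is moved stays moved. The work goes in short steps, Python scripts to look and compute and a tool call to move; the robot and the scene stay as the last step left them, time stands still between calls to the robot, and variables do not carry over. Pictures are saved under pics/ and viewed, and the job is handed in when it is done.

Besides the shell and the picture viewer there is one more tool, called after "Request:" by a JSON object that holds its "name" and its "arguments". move_arm: Moves the arm, as the interface text tells. Its arguments: {"type":"object","properties":{"increments":{"type":"array"},"newtons":{"type":"number"}},"required":["increments"]}

```bash
ls; mkdir -p pics; python3 - <<'E'
from cell import robot
import cv2
s=robot.observe()
print(s['time'],s['tool_pos'],s['tool_rot'],s['contact_force'],s['opening'],getattr(robot,'grasp_offset',None))
for n in ['scene','top']:
    c=robot.read_camera(n); cv2.imwrite(f'pics/{n}0.png',c['img'][:,:,::-1]); print(n,c['fx'],c['fy'],c['cx'],c['cy'],c['k1'],c['T'].round(4).tolist())
    for t in ['housing','cover','fastener','press_pad','relay0_center','relay1_center','relay2_center']:
        print(t,[(round(d['conf'],2),[round(v) for v in d['rect']]) for d in robot.look_for(t,n)][:4])
E
```

```text
pics
0.0 [ 0.16398213 -0.49829028  0.22604806] [-3.14140064e+00  1.57730393e-03 -1.25298529e+00] [ 0.56714163 -0.29088964 -0.3105591 ] 0.09187413134990577 0.0188
scene 442.6983143658717 442.6983143658717 323.97715672638213 206.30771475569904 -0.05958226404164694 [[0.3426, 0.6751, -0.6534, 1.3404], [0.9393, -0.2606, 0.2232, -0.2846], [-0.0196, -0.6902, -0.7234, 0.9825], [0.0, 0.0, 0.0, 1.0]]
housing [(0.79, [257, 201, 120, 105])]
cover [(0.65, [271, 204, 98, 78])]
fastener [(0.48, [313, 228, 15, 16])]
press_pad [(0.63, [273, 200, 93, 83])]
relay0_center [(0.76, [285, 178, 20, 19]), (0.43, [303, 202, 16, 13])]
relay1_center [(0.73, [421, 163, 27, 17]), (0.63, [239, 192, 17, 29]), (0.6, [283, 216, 16, 9]), (0.37, [436, 175, 30, 35])]
relay2_center [(0.65, [265, 222, 22, 18])]
top 485.7417242617917 485.7417242617917 315.46434715917025 197.27039231917004 0.013918860953127998 [[-0.0023, -0.993, 0.1182, 0.4035], [-0.9999, 0.001, -0.011, 0.0196], [0.0108, -0.1182, -0.9929, 1.2585], [0.0, 0.0, 0.0, 1.0]]
housing [(0.74, [288, 114, 115, 123])]
cover [(0.78, [294, 112, 103, 89])]
fastener [(0.51, [335, 147, 22, 18])]
press_pad [(0.88, [295, 110, 100, 90])]
relay0_center [(0.94, [323, 261, 23, 25]), (0.87, [320, 195, 20, 24])]
relay1_center [(0.96, [384, 254, 30, 26]), (0.62, [344, 188, 26, 26])]
relay2_center [(0.91, [371, 177, 24, 28])]
```

```bash
python3 - <<'E'
import cv2
a=cv2.imread('pics/scene0.png'); b=cv2.imread('pics/top0.png')
cv2.imwrite('pics/top0c.png',cv2.resize(b[100:300,220:460],None,fx=3.3,fy=3,interpolation=2)[:, :800])
cv2.imwrite('pics/scene0c.png',cv2.resize(a[140:320,220:460],None,fx=3.3,fy=3.3,interpolation=2))
E
```

```text
(no output)
```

View pics/top0.png

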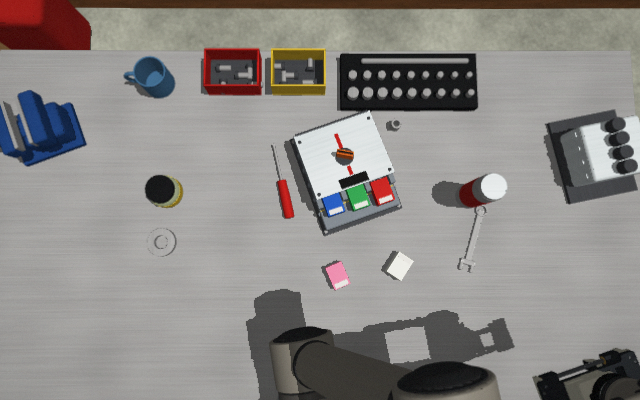

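View pics/top0c.png

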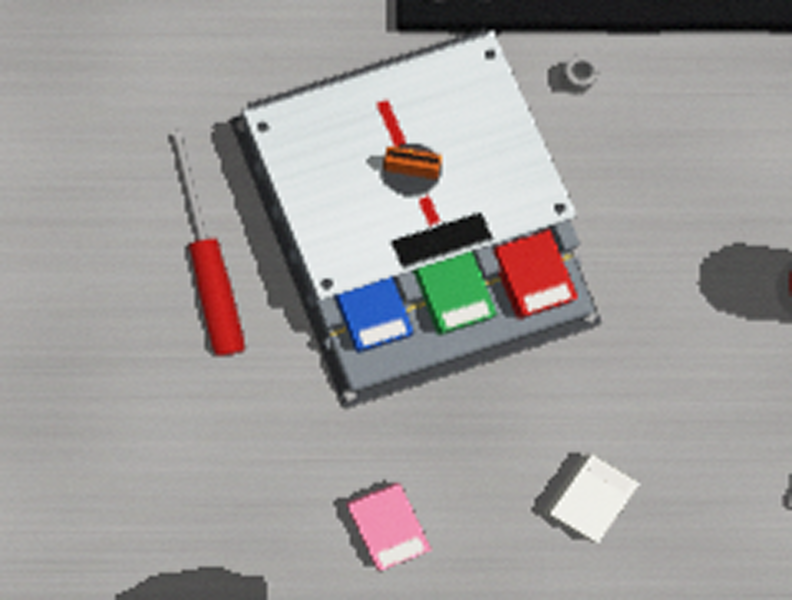

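View pics/scene0c.png

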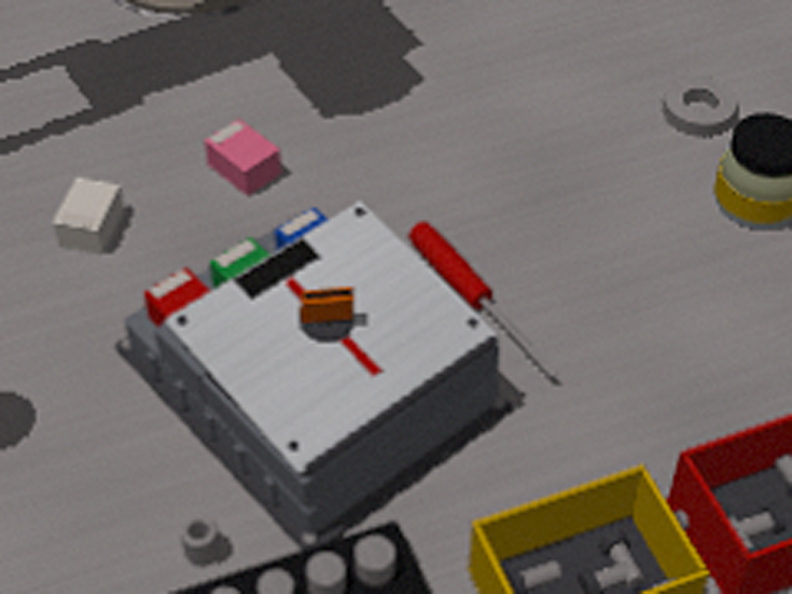

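Top image: housing with blue relay at (333,205), green (358,197), red (382,190) in its bays. The look-alikes are loose on the bench: pink at (337,275) and white at (398,265). I choose the three in the bays; the orange fastener is at (345,156). Next I fit the housing pose.

```bash
cat > h.py <<'E'
import numpy as np, cv2
from scipy.optimize import least_squares
from scipy.spatial.transform import Rotation as R
def proj(c,P):
    P=np.atleast_2d(P).astype(float); Ti=np.linalg.inv(c['T'])
    K=np.array([[c['fx'],0,c['cx']],[0,c['fy'],c['cy']],[0,0,1]])
    return cv2.projectPoints(P,cv2.Rodrigues(Ti[:3,:3])[0],Ti[:3,3],K,np.array([c['k1'],0,0,0,0]))[0][:,0]
def h2w(p,P):
    P=np.atleast_2d(P).astype(float); c,s=np.cos(p[2]),np.sin(p[2])
    return np.c_[p[0]+c*P[:,0]-s*P[:,1],p[1]+s*P[:,0]+c*P[:,1],P[:,2]]
def cov(d,y,h,a=.12): # d in front of hinge, h above cover top
    return [.088-d*np.cos(a)+(h+.003)*np.sin(a)*1, y, .089+d*np.sin(a)+(h+.003)*np.cos(a)]
E
cat > fit.py <<'E'
from h import *
from cell import robot
cs={n:robot.read_camera(n) for n in ['top','scene']}
pts=[(0,.1),(0,-.1),(.17,-.1),(.17,.1)]
obs={'top':[(293.6,136.7),(369.4,111.7),(394.8,170.7),(317.6,200)],'scene':[(370.3,243.9),(311.5,282.4),(270,237),(329,201.5)]}
W=np.array([cov(d,y,0) for d,y in pts])
def f(p,ns=('top','scene')): return np.concatenate([(proj(cs[n],h2w(p,W))-obs[n]).ravel() for n in ns])
for ns in [('top',),('scene',),('top','scene')]:
    r=least_squares(f,[.45,-.05,.3],args=(ns,)); print(ns,r.x.round(4),r.fun.round(1))
p=r.x
for n in cs:
    im=cs[n]['img'][:,:,::-1].copy()
    im=cv2.resize(im,None,fx=4,fy=4,interpolation=2)
    Q=list(W)+[cov(.093,0,.034),cov(.155,0,.001)]+[[-.1,y,.081] for y in (.031+.006,.031-.006,-.025,-.037)]+[[-.155,.1,.045],[-.155,-.1,.045]]
    for u,v in proj(cs[n],h2w(p,Q)): cv2.circle(im,(int(u*4+2),int(v*4+2)),3,(255,0,255),-1)
    cv2.imwrite(f'pics/fit_{n}.png',im[400:980,1100:1700] if n=='top' else im[680:1280,960:1560])
E
python3 fit.py
```

```text
('top',) [ 0.6425 -0.0635  0.3486] [-0.3  0.3  0.  -1.8  0.7  1.1 -0.5  0.3]
('scene',) [ 0.6494 -0.0627  0.3345] [ 1.2 -1.8 -1.1  1.8 -0.5  0.   0.6 -0.6]
('top', 'scene') [ 0.6451 -0.0629  0.3431] [-0.4 -1.   0.1 -2.6  0.4  0.3 -1.  -1.   0.4 -3.3 -1.3  0.4 -1.1 -0.8
 -0.4 -1.7]
```

View pics/fit_top.png

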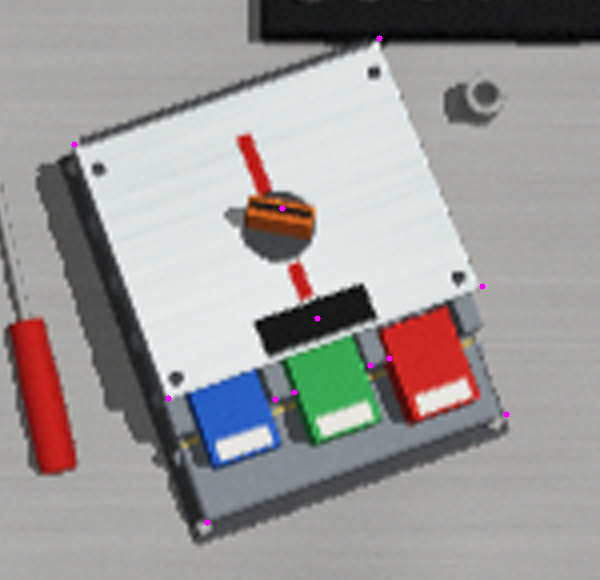

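View pics/fit_scene.png

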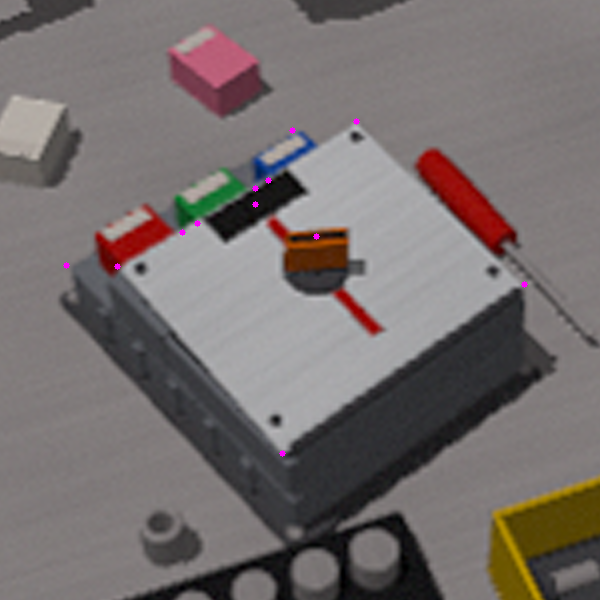

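```bash
cat >> h.py <<'E'
P0=np.array([.6445,-.063,.343])
def goal(hp,yaw_off=-np.pi/2,tilt=0,p=P0):
    """TCP at housing point hp; tool z down (tilted to cover normal by tilt), jaw x yaw = housing yaw+yaw_off"""
    # base orientation in housing frame
    Rh=R.from_euler('y',tilt)*R.from_euler('z',yaw_off)*R.from_euler('x',np.pi)
    return h2w(p,hp)[0], R.from_euler('z',p[2])*Rh
def rel(s,g):
    Rt=R.from_euler('xyz',s['tool_rot'])
    d=Rt.inv().apply(g[0]-s['tool_pos'])*1000
    w=(Rt.inv()*g[1]).as_rotvec()
    print('shift mm',d.round(1),'rot',w.round(3)); return d,w
def tohouse(s,p=P0):
    d=s['tool_pos']-np.array([p[0],p[1],0]); c,sn=np.cos(p[2]),np.sin(p[2])
    return np.array([c*d[0]+sn*d[1],-sn*d[0]+c*d[1],d[2]])
E
python3 - <<'E'
from h import *
from cell import robot
s=robot.observe()
c=robot.read_camera('wrist')
Tt=np.eye(4);Tt[:3,:3]=R.from_euler('xyz',s['tool_rot']).as_matrix();Tt[:3,3]=s['tool_pos']
print(np.linalg.inv(Tt)@c['T'],c['fx'])
rel(s,goal([-.17,-.062,.23]))
rel(s,goal([-.17,0,.23]))
E
```

```text
[[ 9.99999493e-01  5.71900715e-04 -8.29155434e-04 -1.00751194e-03]
 [-3.07344366e-04  9.57170101e-01  2.89525998e-01 -7.88745925e-02]
 [ 9.59222916e-04 -2.89525597e-01  9.57169791e-01 -1.57991473e-01]
 [ 0.00000000e+00  0.00000000e+00  0.00000000e+00  1.00000000e+00]] 312.2362226918302
shift mm [-197.6 -424.1   -3.3] rot [ 0.    -0.    -0.025]
shift mm [-259.5 -422.6   -3.3] rot [ 0.    -0.    -0.025]
```

Request:
{"name": "move_arm", "arguments": {"increments": [[0, -26, -42, -4, 0, 0, 0], [0, -26, -42, -4, 0, 0, 0], [0, -26, -42, -4, 0, 0, 0], [0, -26, -42, 0, 0, 0, 0], [0, -26, -42, 0, 0, 0, 0], [0, -26, -42, 0, 0, 0, 0], [0, -26, -42, 0, 0, 0, 0], [0, -26, -42, 0, 0, 0, 0], [0, -26, -42, 0, 0, 0, -0.012], [0, -26, -42, 0, 0, 0, -0.012]]}}

```text
time: 2.2
tool_pos: [0.4904, -0.1123, 0.2398]
tool_rot: [-3.139, -0.005, -1.236]
contact_force: [1.0, -0.3, -0.6]
opening: 0.0006
```

```bash
python3 - <<'E'
from h import *
from cell import robot
s=robot.observe(); print(s['time'],tohouse(s),s['tool_rot'],s['contact_force'])
rel(s,goal([-.17,0,.23]))
c=robot.read_camera('wrist')
im=c['img'][:,:,::-1].copy(); cv2.imwrite('pics/w1raw.png',im)
Q=[cov(d,y,0) for d,y in [(0,.1),(0,-.1),(.17,-.1),(.17,.1)]]+[cov(.093,0,.034),cov(.155,0,.001)]+[[-.1,y,.081] for y in (.031+.006,.031-.006,-.025,-.037)]+[[-.155,.1,.045],[-.155,-.1,.045]]
for u,v in proj(c,h2w(P0,Q)): cv2.circle(im,(int(u),int(v)),2,(255,0,255),-1)
cv2.imwrite('pics/w1.png',im)
E
```

```text
2.2 [-0.16172247  0.00543231  0.23981766] [-3.13921104 -0.00483073 -1.23578708] [ 0.95547296 -0.26736257 -0.55505247]
shift mm [5.5 8.3 9.8] rot [-0.002 -0.005 -0.008]
```

View pics/w1.png

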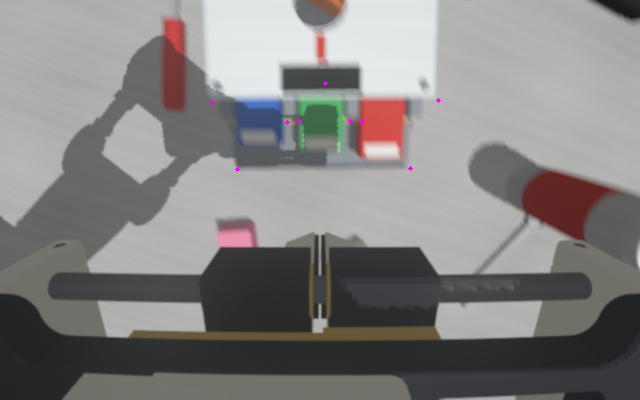

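```bash
python3 - <<'E'
from h import *
from cell import robot
c=robot.read_camera('wrist')
s=robot.observe(); print(s['time'],tohouse(s))
im=c['img'][:,:,::-1].copy(); cv2.imwrite('pics/w2raw.png',im)
im=cv2.resize(im[0:185,180:450],None,fx=2.9,fy=2.9,interpolation=2)
cv2.imwrite('pics/w2.png',im)
E
```

```text
2.3 [-0.16000335  0.00697378  0.23950148]
```

View pics/w2.png

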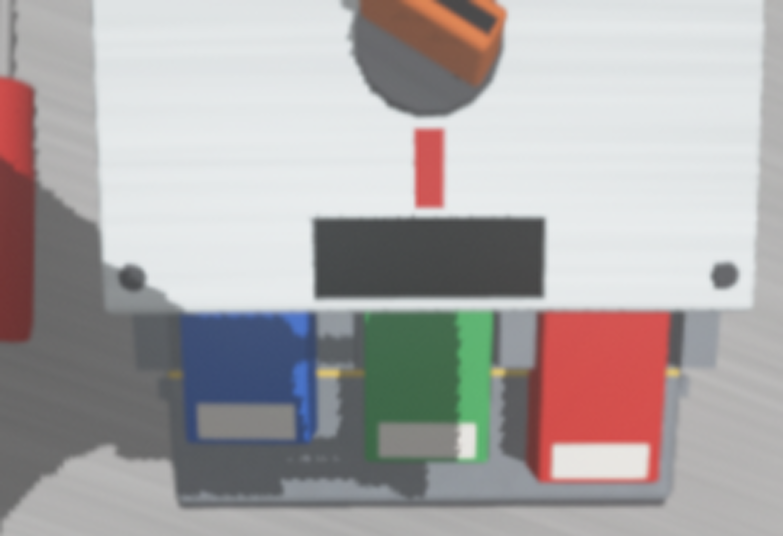

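```bash
python3 - <<'E'
from h import *
from cell import robot
c=robot.read_camera('wrist')
ob=np.array([(105,307),(753,307),(313,218),(545,218),(545,298),(313,298)])/2.9+[180,0]
W=np.array([cov(.17,.1,0),cov(.17,-.1,0),cov(.167,.035,.001),cov(.167,-.035,.001),cov(.143,-.035,.001),cov(.143,.035,.001)])
W[2:]=[cov(.143,.035,.001),cov(.143,-.035,.001),cov(.167,-.035,.001),cov(.167,.035,.001)]
f=lambda p:(proj(c,h2w(p,W))-ob).ravel()
r=least_squares(f,P0);print(r.x,r.fun.round(1))
# yellow line check & relays
p=r.x
for q,name in [([-.1,.1,.045],'yl'),([-.1,-.1,.045],'yr')]: print(name,((proj(c,h2w(p,q))-[180,0])*2.9).round())
# relay front top edges -> housing coords at z=.079
K=np.array([[c['fx'],0,c['cx']],[0,c['fy'],c['cy']],[0,0,1]])
for n,uv in [('b',(188,440)),('b',(303,440)),('g',(365,460)),('g',(488,460)),('r',(548,480)),('r',(658,482))]:
    x=cv2.undistortPoints(np.array([[np.array(uv)/2.9+[180,0]]]),K,np.array([c['k1'],0,0,0,0]))[0,0]
    d=c['T'][:3,:3]@[x[0],x[1],1]; t=(.079-c['T'][2,3])/d[2]; w=c['T'][:3,3]+t*d
    print(n,tohouse({'tool_pos':w},p).round(4))
s=robot.observe(); print(s['tool_pos'],s['tool_rot'])
E
```

```text
[ 0.64209016 -0.06406521  0.34108639] [-1.2  1.1  0.7  1.  -0.2 -0.9  0.5 -0.8 -0.  -0.1  0.2 -0. ]
yl [[162. 362.]]
yr [[685. 361.]]
b [-0.1252  0.0839  0.079 ]
b [-0.1254  0.0432  0.079 ]
g [-0.1325  0.0215  0.079 ]
g [-0.1326 -0.0222  0.079 ]
r [-0.1398 -0.0438  0.079 ]
r [-0.1405 -0.0834  0.079 ]
[ 0.49016466 -0.11199325  0.23940572] [-3.13976915 -0.00421587 -1.23216557]
```

```bash
sed -i 's/^P0=.*/P0=np.array([.643,-.064,.342])/' h.py; python3 - <<'E'
from h import *
from cell import robot
s=robot.observe(); print(s['time'],tohouse(s),s['contact_force'])
rel(s,goal([-.172,-.062,.06]))
E
```

```text
2.35 [-0.16007959  0.00604292  0.23940572] [ 0.01854563 -0.84564188  0.49259002]
shift mm [ 67.3  12.  179.7] rot [-0.002 -0.004 -0.003]
```

Request:
{"name": "move_arm", "arguments": {"increments": [[0, 34, 6, 20, 0, 0, 0], [0, 34, 6, 30, 0, 0, 0], [0, 0, 0, 40, 0, 0, 0], [0, 0, 0, 40, 0, 0, 0], [0, 0, 0, 30, 0, 0, 0], [0, 0, 0, 15, 0, 0, 0], [0, 0, 0, 0, 0, 0, 0]]}}

```text
time: 3.22
tool_pos: [0.4987, -0.1906, 0.0617]
tool_rot: [-3.139, -0.008, -1.239]
contact_force: [-0.2, 0.1, 1.1]
opening: 0.0005
```

```bash
cat > st.py <<'E'
from h import *
from cell import robot
import sys
s=robot.observe(); print(s['time'],tohouse(s).round(4),s['tool_rot'].round(3),np.round(s['contact_force'],1),round(s['opening'],4))
f=s['contact_force'];c,n=np.cos(P0[2]),np.sin(P0[2]);print('F housing',round(c*f[0]+n*f[1],1),round(-n*f[0]+c*f[1],1),round(f[2],1))
if len(sys.argv)>3: rel(s,goal([float(a) for a in sys.argv[1:4]]))
E
python3 st.py -.1095 -.062 .06
```

```text
3.225 [-0.1784 -0.0709  0.0617] [-3.139 -0.008 -1.239] [-0.2  0.1  1.1] 0.0005
F housing -0.2 0.2 1.1
shift mm [ -9.6 -68.8   1.8] rot [-0.002 -0.008 -0.01 ]
```

Request:
{"name": "move_arm", "arguments": {"increments": [[0, -9, 0, 2, 0, 0, -0.01], [0, 0, -10, 0, 0, 0, 0], [0, 0, -10, 0, 0, 0, 0], [0, 0, -10, 0, 0, 0, 0], [0, 0, -10, 0, 0, 0, 0], [0, 0, -8, 0, 0, 0, 0], [0, 0, 0, 0, 0, 0, 0]]}}

```text
time: 4.1
tool_pos: [0.5463, -0.1649, 0.0635]
tool_rot: [-3.135, -0.013, -1.227]
contact_force: [0.1, 0.2, 0.7]
opening: 0.0006
```

```bash
python3 st.py -.1095 -.062 .06
```

```text
4.1 [-0.1249 -0.0626  0.0635] [-3.135 -0.013 -1.227] [0.1 0.2 0.7] 0.0006
F housing 0.1 0.2 0.7
shift mm [ -0.7 -15.4   3.6] rot [-0.007 -0.013  0.002]
```

Request:
{"name": "move_arm", "arguments": {"increments": [[0, 0, -4, 2, 0, -0.01, 0], [0, 0, -4, 2, 0, 0, 0], [0, 0, -3, 0, 0, 0, 0], [0, 0, -2, 0, 0, 0, 0]]}}

```text
time: 4.6
tool_pos: [0.5582, -0.1608, 0.0591]
tool_rot: [-3.137, -0.002, -1.228]
contact_force: [-2.0, -0.8, 2.0]
opening: 0.0006
```

```bash
python3 st.py -.1095 -.062 .06
```

```text
4.6 [-0.1124 -0.0627  0.0591] [-3.137e+00 -2.000e-03 -1.228e+00] [-2.  -0.8  2. ] 0.0006
F housing -2.1 -0.1 2.0
shift mm [-0.7 -2.9 -0.9] rot [-0.005 -0.002  0.001]
```

Request:
{"name": "move_arm", "arguments": {"increments": [[0, 0, -2, 0, 0, 0, 0], [0, 0, -2, 0, 0, 0, 0], [0, 0, -2, 0, 0, 0, 0]]}}

```text
time: 4.97
tool_pos: [0.5632, -0.1589, 0.0591]
tool_rot: [-3.139, -0.001, -1.227]
contact_force: [-10.7, -5.2, 6.7]
opening: 0.0003
```

```bash
python3 st.py -.1095 -.062 .06
```

```text
4.975 [-0.107  -0.0626  0.0591] [-3.139e+00 -1.000e-03 -1.227e+00] [-10.7  -5.2   6.7] 0.0003
F housing -11.8 -1.4 6.7
shift mm [-0.6  2.5 -0.9] rot [-0.002 -0.001  0.002]
```

Request:
{"name": "move_arm", "arguments": {"increments": [[0, 0, -2, 0, 0, 0, 0], [0, 0, -1, 0, 0, 0, 0]]}}

```text
time: 5.22
tool_pos: [0.563, -0.1589, 0.0592]
tool_rot: [3.137, -0.0, -1.227]
contact_force: [-4.3, -1.2, 0.8]
opening: 0.0005
```

```bash
python3 st.py -.172 0 .06
```

```text
5.225 [-0.1072 -0.0626  0.0592] [ 3.137 -0.    -1.227] [-4.3 -1.2  0.8] 0.0005
F housing -4.5 0.4 0.8
shift mm [-62.8  64.7  -0.6] rot [ 0.004 -0.     0.002]
```

Request:
{"name": "move_arm", "arguments": {"increments": [[0, 0, 30, 0, 0, 0, 0], [0, 0, 30, 0, 0, 0, 0], [0, -30, 0, 0, 0, 0, 0], [0, -28, 0, 0, 0, 0, 0], [0, 0, 0, 0, 0, 0, 0]]}}

```text
time: 5.85
tool_pos: [0.4872, -0.1245, 0.0598]
tool_rot: [-3.141, -0.003, -1.228]
contact_force: [0.1, -0.4, -0.3]
opening: 0.0006
```

```bash
python3 st.py -.107 0 .06
```

```text
5.85 [-0.1671 -0.0047  0.0598] [-3.141e+00 -3.000e-03 -1.228e+00] [ 0.1 -0.4 -0.3] 0.0006
F housing -0.1 -0.4 -0.3
shift mm [ -4.7 -60.1  -0.1] rot [-0.001 -0.003  0.001]
```

Request:
{"name": "move_arm", "arguments": {"increments": [[0, -4.5, 0, 0, 0, 0, 0], [0, 0, -10, 1, 0, 0, 0], [0, 0, -10, 1, 0, 0, 0], [0, 0, -10, 1, 0, 0, 0], [0, 0, -10, 1, 0, 0, 0], [0, 0, -6, 0, 0, 0, 0], [0, 0, -4, 0, 0, 0, 0], [0, 0, -3, 0, 0, 0, 0], [0, 0, -2, 0, 0, 0, 0]]}}

```text
time: 6.98
tool_pos: [0.5428, -0.1026, 0.0556]
tool_rot: [-3.14, -0.005, -1.229]
contact_force: [-1.3, 0.2, 1.0]
opening: 0.0007
```

```bash
python3 st.py -.107 0 .06
```

```text
6.975 [-0.1074 -0.0027  0.0556] [-3.14  -0.005 -1.229] [-1.3  0.2  1. ] 0.0007
F housing -1.2 0.6 1.0
shift mm [-2.7 -0.4 -4.4] rot [-0.001 -0.005 -0.   ]
```

Request:
{"name": "move_arm", "arguments": {"increments": [[0, 0, -2, -1, 0, 0, 0], [0, 0, -2, -1, 0, 0, 0], [0, 0, -2, 0, 0, 0, 0]]}}

```text
time: 7.35
tool_pos: [0.5427, -0.1024, 0.0557]
tool_rot: [3.13, -0.002, -1.229]
contact_force: [-9.1, -4.5, 8.3]
opening: 0.0008
```

```bash
python3 st.py -.172 .062 .06
```

```text
7.35 [-0.1073 -0.0025  0.0557] [ 3.130e+00 -2.000e-03 -1.229e+00] [-9.1 -4.5  8.3] 0.0008
F housing -10.1 -1.2 8.3
shift mm [-64.5  64.7  -3.6] rot [ 0.012 -0.002  0.   ]
```

Request:
{"name": "move_arm", "arguments": {"increments": [[0, 0, 30, -1, 0, 0, 0], [0, 0, 30, -1, 0.008, 0, 0], [0, -30, 0, 0, 0, 0, 0], [0, -30, 0, 0, 0, 0, 0], [0, -3, 0, 0, 0, 0, 0], [0, 0, 0, 0, 0, 0, 0]]}}

```text
time: 8.1
tool_pos: [0.4653, -0.0638, 0.059]
tool_rot: [-3.14, -0.005, -1.231]
contact_force: [0.0, -0.3, -0.8]
opening: 0.0005
```

```bash
python3 st.py -.107 .062 .06
```

```text
8.1 [-0.1673  0.0598  0.059 ] [-3.14  -0.005 -1.231] [ 0.  -0.3 -0.8] 0.0005
F housing -0.0 -0.3 -0.8
shift mm [ -2.4 -60.3  -0.9] rot [-0.002 -0.005 -0.002]
```

Request:
{"name": "move_arm", "arguments": {"increments": [[0, -3, 0, 0, 0, 0, 0], [0, 0, -10, 0, 0, 0, 0], [0, 0, -10, 0, 0, 0, 0], [0, 0, -10, 0, 0, 0, 0], [0, 0, -10, 0, 0, 0, 0], [0, 0, -6, 0, 0, 0, 0], [0, 0, -4, 0, 0, 0, 0], [0, 0, -3, 0, 0, 0, 0], [0, 0, -2, 0, 0, 0, 0], [0, 0, -2, 0, 0, 0, 0]]}}

```text
time: 9.35
tool_pos: [0.5217, -0.0428, 0.0589]
tool_rot: [3.14, -0.005, -1.232]
contact_force: [-10.1, -4.9, 7.7]
opening: 0.0004
```

```bash
python3 st.py -.107 .062 .06
```

```text
9.35 [-0.1072  0.0607  0.0589] [ 3.14  -0.005 -1.232] [-10.1  -4.9   7.7] 0.0004
F housing -11.2 -1.2 7.7
shift mm [-1.3 -0.2 -1.1] rot [ 0.001 -0.005 -0.004]
```

Request:
{"name": "move_arm", "arguments": {"increments": [[0, 0, -2, 0, 0, 0, 0], [0, 0, -1, 0, 0, 0, 0], [0, 0, 20, 0, 0, 0, 0], [0, 20, 30, -30, 0, 0, 0], [0, 20, 15, -50, 0, 0, 0], [0, 20, 0, -50, 0, 0, 0], [0, 0, 0, -30, 0, 0, 0], [0, 0, 0, 0, 0, 0, 0], [0, 0, 0, 0, 0, 0, 0]]}}

```text
time: 10.48
tool_pos: [0.4803, -0.1222, 0.2236]
tool_rot: [3.136, -0.005, -1.233]
contact_force: [0.4, -0.8, 0.0]
opening: 0.0003
```

```bash
python3 st.py -.107 .062 .06;  python3 - <<'E'
from h import *
from cell import robot
c=robot.read_camera('wrist')
im=c['img'][:,:,::-1].copy(); cv2.imwrite('pics/w3raw.png',im)
# fastener region and whole
cv2.imwrite('pics/w3.png',cv2.resize(im[0:200,180:450],None,fx=2.9,fy=2.9,interpolation=2))
E
```

```text
10.475 [-0.1728 -0.0003  0.2236] [ 3.136 -0.005 -1.233] [ 0.4 -0.8  0. ] 0.0003
F housing 0.1 -0.9 0.0
shift mm [-63.3 -66.4 163. ] rot [ 0.005 -0.004 -0.004]
```

View pics/w3.png

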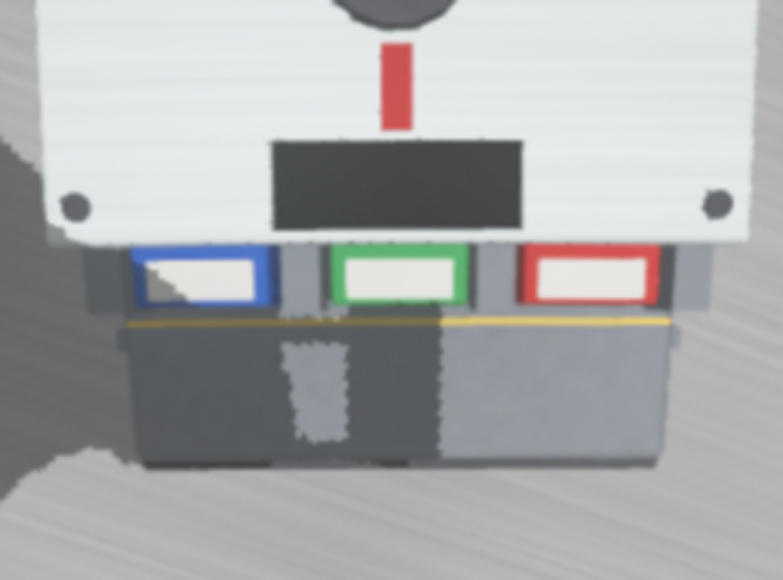

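Relays are even: front edges all at v≈305 in the crop, just inside the wall fronts. Now I move to view the fastener.

Request:
{"name": "move_arm", "arguments": {"increments": [[45, 0, -25, -5, 0, 0, 0], [45, 0, -25, -5, 0, 0, 0], [45, 0, -15, -5, 0, 0, 0], [45, 0, 0, 0, 0, 0, 0], [45, 0, 0, 0, 0, 0, 0]]}}

```text
time: 11.15
tool_pos: [0.5403, -0.0982, 0.2309]
tool_rot: [3.126, 0.004, -1.232]
contact_force: [-0.1, 0.3, 0.3]
opening: 0.0432
```

```bash
python3 st.py -.107 .062 .06;  python3 - <<'E'
from h import *
from cell import robot
c=robot.read_camera('wrist')
im=c['img'][:,:,::-1].copy(); cv2.imwrite('pics/w4raw.png',im)
cv2.imwrite('pics/w4.png',cv2.resize(im[0:200,180:450],None,fx=2.9,fy=2.9,interpolation=2))
E
```

```text
11.15 [-0.1082  0.0022  0.2309] [ 3.126  0.004 -1.232] [-0.1  0.3  0.3] 0.0432
F housing -0.0 0.3 0.3
shift mm [-59.1  -3.8 171.1] rot [ 0.016  0.004 -0.003]
```

View pics/w4.png

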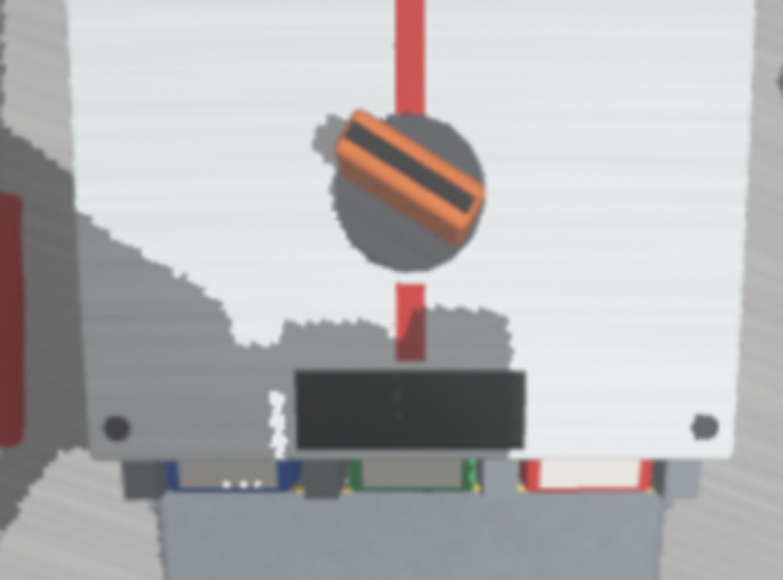

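```bash
cat > fast.py <<'E'
from h import *
from cell import robot
def fpts(th,h=.034):
    # slot endpoints along bar; clockwise from +y : dir = (sin th, cos th) (y->x)
    out=[]
    for a,b in [(-.02,-.0065),(-.02,.0065),(.02,.0065),(.02,-.0065)]:
        ux,uy=np.sin(th),np.cos(th); x=a*ux+b*uy; y=a*uy-b*ux
        out.append(cov(.093-x,y,h))
    return np.array(out)
E
python3 - <<'E'
from fast import *
c=robot.read_camera('wrist')
sc=2.9
print('a')
ob=np.array([(90,458),(734,456),(296,371),(524,371),(524,448),(296,448)])/sc+[180,0]
slot=np.array([(350,127),(472,208)])/sc+[180,0]
W=np.array([cov(.17,.1,0),cov(.17,-.1,0),cov(.143,.035,.001),cov(.143,-.035,.001),cov(.167,-.035,.001),cov(.167,.035,.001)])
def sl(th): 
    F=fpts(th); return np.array([F[2]+F[3],F[0]+F[1]])/2
def f(p):
    S=proj(c,h2w(p,sl(p[3]))); u=(S[1]-S[0])
    e=[np.cross(u,q-S[0])/np.linalg.norm(u) for q in slot]
    return np.r_[(proj(c,h2w(p,W))-ob).ravel(),e]
r=least_squares(f,[*P0,.5]);print(r.x,r.fun.round(1))
p=r.x; im=cv2.imread('pics/w4.png')
for u,v in np.r_[proj(c,h2w(p,fpts(p[3]))),proj(c,h2w(p,W))]: cv2.circle(im,(int((u-180)*sc),int(v*sc)),3,(255,0,255),-1)
cv2.imwrite('pics/w4f.png',im)
p[:3]=P0
s=robot.observe()
for z in (.012,.1): rel(s,goal(cov(.093,0,z),-p[3],.12))
E
```

```text
a
[ 0.64449457 -0.06129731  0.34340236  0.57044284] [-0.8  0.7  0.1  0.7 -0.7 -0.6  0.9 -0.9  0.3  0.1  0.   0.4  0.1  0.1]
shift mm [   2.1 -107.5  114.7] rot [-0.098 -0.049 -1.003]
shift mm [   1.8 -116.7   27.1] rot [-0.098 -0.049 -1.003]<stdin>:12: DeprecationWarning: Arrays of 2-dimensional vectors are deprecated. Use arrays of 3-dimensional vectors instead. (deprecated in NumPy 2.0)
```

View pics/w4f.png

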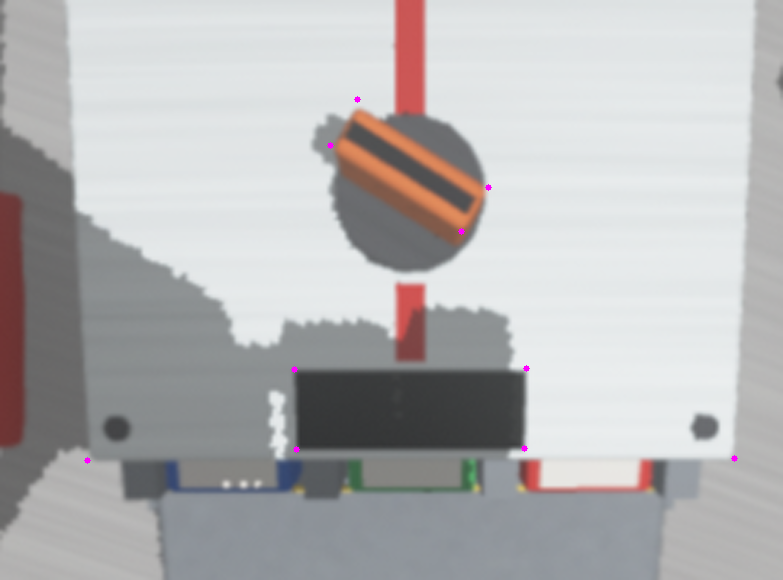

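Request:
{"name": "move_arm", "arguments": {"increments": [[45, 0, -20, 0, -0.016, -0.008, -0.167], [45, 0, -20, 0, -0.016, -0.008, -0.167], [45, 0, -20, 0, -0.016, -0.008, -0.167], [45, 0, -10, 0, -0.016, -0.008, -0.167], [45, 0, 0, 0, -0.016, -0.008, -0.167], [45, 0, 0, 0, -0.016, -0.008, -0.167], [45, 0, 0, 0, 0, 0, 0]]}}

```text
time: 12.12
tool_pos: [0.5973, -0.063, 0.2284]
tool_rot: [3.077, 0.105, -0.205]
contact_force: [0.2, -1.3, -0.9]
opening: 0.0452
```

```bash
sed -i 's/^P0=.*/P0=np.array([.6433,-.0627,.342])/' h.py; cat > stf.py <<'E'
from fast import *
import sys
s=robot.observe(); print(s['time'],tohouse(s).round(4),s['tool_rot'].round(3),'F',np.round(s['contact_force'],1),'T',np.round(s['torque'],2),round(s['opening'],4))
th=float(sys.argv[1]); rel(s,goal(cov(float(sys.argv[3]) if len(sys.argv)>3 else .093,0,float(sys.argv[2])),-th,.12))
E
python3 stf.py .57 .1
```

```text
12.125 [-0.0435  0.0152  0.2284] [ 3.077  0.105 -0.205] F [ 0.2 -1.3 -0.9] T [-0.02 -0.15 -0.01] 0.0452
shift mm [ 54.3 -15.1  19.4] rot [0.002 0.002 0.026]
```

Request:
{"name": "move_arm", "arguments": {"increments": [[45, 27, -8, 5, 0, 0, 0.01], [45, 26, -7, 5, 0, 0, 0.01], [45, 0, 0, 0, 0, 0, 0]]}}

```text
time: 12.5
tool_pos: [0.6509, -0.0608, 0.2121]
tool_rot: [3.075, 0.102, -0.239]
contact_force: [-0.1, 0.5, 0.2]
opening: 0.0452
```

```bash
python3 stf.py .57 .012
```

```text
12.5 [ 0.0078 -0.0008  0.2121] [ 3.075  0.102 -0.239] F [-0.1  0.5  0.2] T [-0.01 -0.08 -0.03] 0.0452
shift mm [ 0.9 -1.5 97.6] rot [ 0.001  0.002 -0.007]
```

Request:
{"name": "move_arm", "arguments": {"increments": [[45, 0, -1, 25, 0, 0, 0], [45, 0, 0, 25, 0, 0, 0], [45, 0, 0, 12, 0, 0, 0], [45, 0, 0, 0, 0, 0, 0]]}}

```text
time: 13.0
tool_pos: [0.6414, -0.0636, 0.1516]
tool_rot: [3.075, 0.1, -0.247]
contact_force: [-0.3, 0.0, 0.3]
opening: 0.0451
```

```bash
python3 stf.py .57 .012; python3 - <<'E'
from h import *
from cell import robot
for n in ['wrist','scene']:
    c=robot.read_camera(n)
    im=c['img'][:,:,::-1].copy(); cv2.imwrite(f'pics/{n}5.png',im if n=='wrist' else cv2.resize(im[150:300,230:430],None,fx=4,fy=4,interpolation=2))
E
```

```text
13.0 [-0.002  -0.0002  0.1516] [ 3.075  0.1   -0.247] F [-0.3  0.   0.3] T [-0.1  -0.2  -0.03] 0.0451
shift mm [ 3.1 -2.3 36.4] rot [ 0.     0.    -0.016]
```

View pics/wrist5.png

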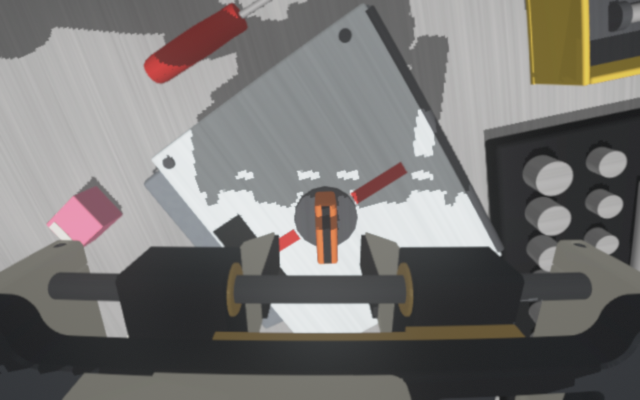

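View pics/scene5.png

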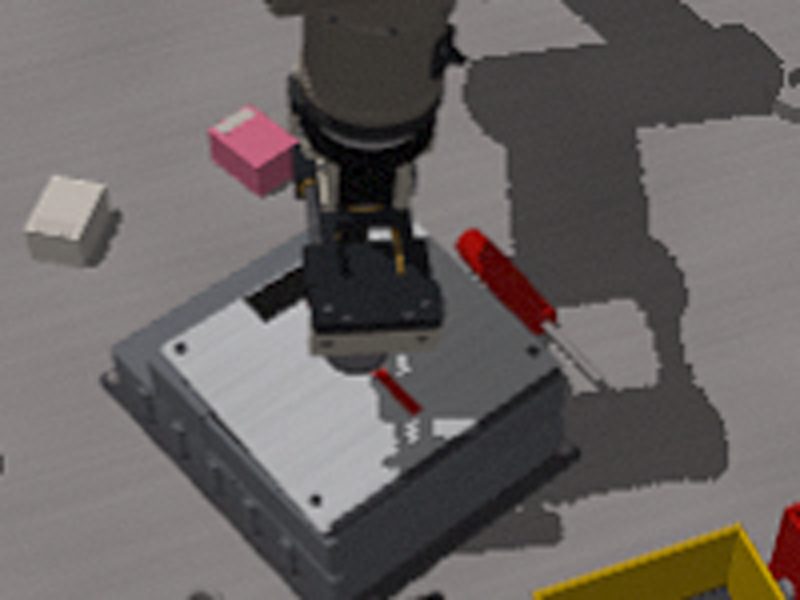

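Request:
{"name": "move_arm", "arguments": {"increments": [[45, 1.5, -1, 15, 0, 0, 0], [45, 1, -1, 12, 0, 0, 0], [45, 1, 0, 5, 0, 0, -0.008], [45, 0, 0, 0, 0, 0, 0]]}}

```text
time: 13.6
tool_pos: [0.6434, -0.0638, 0.1195]
tool_rot: [3.076, 0.096, -0.238]
contact_force: [0.7, 0.2, -0.2]
opening: 0.0447
```

```bash
python3 stf.py .57 .012
```

```text
13.6 [-0.0003 -0.0011  0.1195] [ 3.076  0.096 -0.238] F [ 0.7  0.2 -0.2] T [ 0.04 -0.11  0.04] 0.0447
shift mm [-2.1 -0.   4.7] rot [ 0.    -0.005 -0.007]
```

Close gently and watch the forces.

Request:
{"name": "move_arm", "arguments": {"increments": [[30, -2, 0, 2.5, 0, 0, 0], [20, 0, 0, 0, 0, 0, 0], [5, 0, 0, 0, 0, 0, 0], [5, 0, 0, 0, 0, 0, 0], [5, 0, 0, 0, 0, 0, 0]], "newtons": 15}}

```text
time: 14.22
tool_pos: [0.6421, -0.0637, 0.1177]
tool_rot: [3.076, 0.093, -0.238]
contact_force: [-0.4, -0.3, -1.1]
opening: 0.0127
```

```bash
python3 stf.py .57 .012
```

```text
14.225 [-0.0015 -0.0006  0.1177] [ 3.076  0.093 -0.238] F [-0.4 -0.3 -1.1] T [ 0.08 -0.1   0.05] 0.0127
shift mm [-0.9 -0.1  2.8] rot [ 0.    -0.007 -0.007]
```

Request:
{"name": "move_arm", "arguments": {"increments": [[5, 0, 0, 0, 0, 0, 0.12], [5, 0, 0, 0, 0, 0, 0.12], [5, 0, 0, 0, 0, 0, 0.12]], "newtons": 25}}

```text
time: 14.6
tool_pos: [0.6419, -0.0636, 0.1177]
tool_rot: [3.046, 0.064, -0.609]
contact_force: [1.1, -0.0, -0.6]
opening: 0.0127
```

```bash
python3 stf.py 1.571 .014
```

```text
14.6 [-0.0016 -0.0004  0.1177] [ 3.046  0.064 -0.609] F [ 1.1 -0.  -0.6] T [ 0.01 -0.2   0.1 ] 0.0127
shift mm [-0.7  0.2  0.8] rot [-0.004 -0.005  0.623]
```

Request:
{"name": "move_arm", "arguments": {"increments": [[5, 0, 0, 0, 0, 0, 0.12], [5, 0, 0, 0, 0, 0, 0.12], [5, 0, 0, 0, 0, 0, 0.12], [5, 0, 0, 0, 0, 0, 0.12], [5, 0, 0, 0, 0, 0, 0.08], [5, 0, 0, 0, 0, 0, 0]]}}

```text
time: 15.35
tool_pos: [0.6416, -0.0634, 0.1177]
tool_rot: [3.026, 0.002, -1.184]
contact_force: [1.4, -0.8, -1.3]
opening: 0.0129
```

```bash
python3 stf.py 1.571 .014;  python3 - <<'E'
from h import *
from cell import robot
c=robot.read_camera('wrist')
im=c['img'][:,:,::-1].copy(); cv2.imwrite('pics/w6.png',cv2.resize(im[130:300,220:430],None,fx=3.5,fy=3.5,interpolation=2))
E
```

```text
15.35 [-1.800e-03 -1.000e-04  1.177e-01] [ 3.026e+00  2.000e-03 -1.184e+00] F [ 1.4 -0.8 -1.3] T [ 0.04 -0.17 -0.04] 0.0129
shift mm [-0.1  0.4  0.8] rot [-0.005 -0.003  0.045]
```

View pics/w6.png

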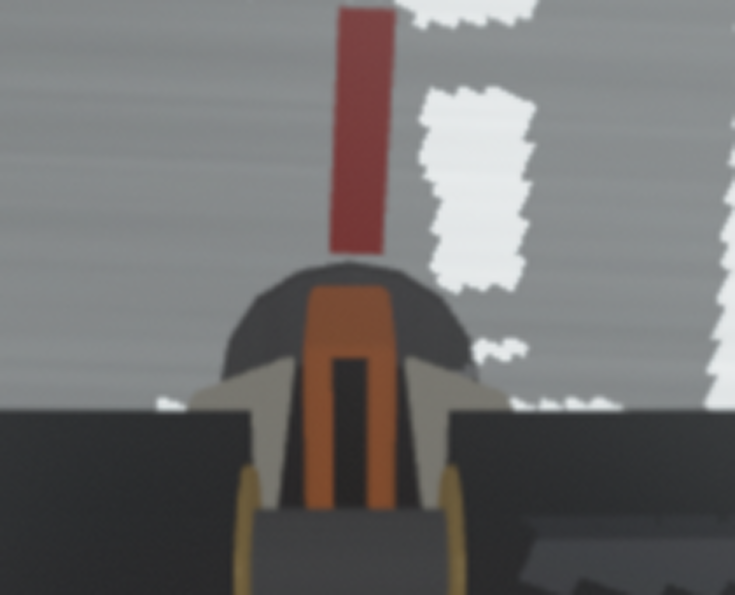

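Request:
{"name": "move_arm", "arguments": {"increments": [[5, 0, 0, 0, 0, 0, 0.04], [5, 0, 0, 0, 0, 0, 0]]}}

```text
time: 15.65
tool_pos: [0.6417, -0.0633, 0.1177]
tool_rot: [3.026, -0.002, -1.221]
contact_force: [0.9, -0.2, -1.2]
opening: 0.0128
```

```bash
python3 stf.py 1.571 .014;  python3 - <<'E'
from h import *
from cell import robot
c=robot.read_camera('wrist')
im=c['img'][:,:,::-1].copy(); cv2.imwrite('pics/w7.png',cv2.resize(im[130:300,220:430],None,fx=3.5,fy=3.5,interpolation=2))
E
```

```text
15.65 [-0.0018 -0.      0.1177] [ 3.026e+00 -2.000e-03 -1.221e+00] F [ 0.9 -0.2 -1.2] T [-0.04 -0.19 -0.05] 0.0128
shift mm [-0.   0.5  0.8] rot [-0.005 -0.003  0.008]
```

View pics/w7.png

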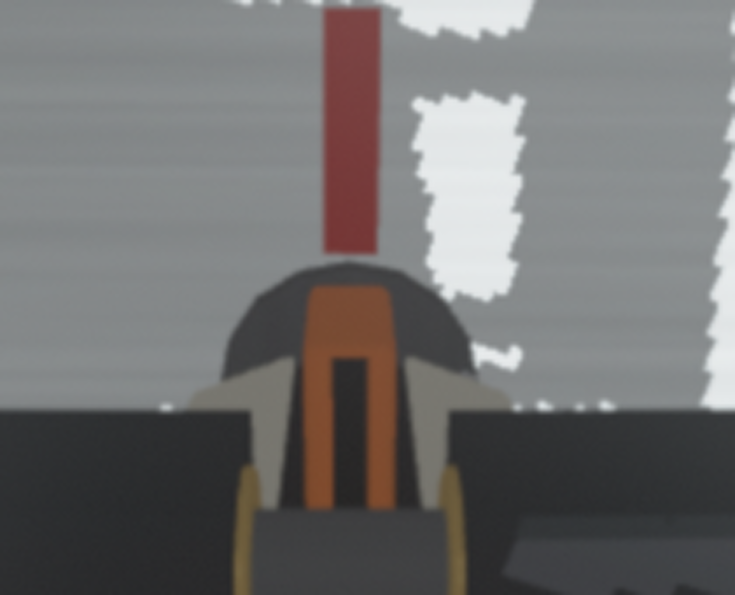

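Request:
{"name": "move_arm", "arguments": {"increments": [[40, 0, 0, 0, 0, 0, 0], [40, 0, 0, 0, 0, 0, 0], [40, 0, 0, 0, 0, 0, 0], [40, 0, 0, -20, 0, 0, 0], [40, 0, 0, -40, 0, 0, 0], [40, 0, 20, -20, 0, 0, 0], [0, 0, 30, -10, 0, 0, 0], [0, 0, 15, 0, 0, 0, 0], [0, 0, 0, 0, 0, 0, 0], [0, 0, 0, 0, 0, 0, 0]]}}

```text
time: 16.95
tool_pos: [0.5894, -0.0819, 0.2179]
tool_rot: [3.025, -0.001, -1.217]
contact_force: [0.5, -0.3, 1.1]
opening: 0.0044
```

```bash
python3 stf.py 1.571 .014 .155;  python3 - <<'E'
from h import *
from cell import robot
for n in ['wrist','scene']:
    c=robot.read_camera(n)
    im=c['img'][:,:,::-1].copy(); cv2.imwrite(f'pics/{n}8.png',cv2.resize(im[0:210,180:450],None,fx=2.8,fy=2.8,interpolation=2) if n=='wrist' else cv2.resize(im[150:300,230:430],None,fx=4,fy=4,interpolation=2))
E
```

```text
16.95 [-0.0573 -0.      0.2179] [ 3.025e+00 -1.000e-03 -1.217e+00] F [ 0.5 -0.3  1.1] T [ 0.01 -0.09  0.04] 0.0044
shift mm [-0.2 -4.3 93.6] rot [-0.004 -0.002  0.012]
```

View pics/wrist8.png

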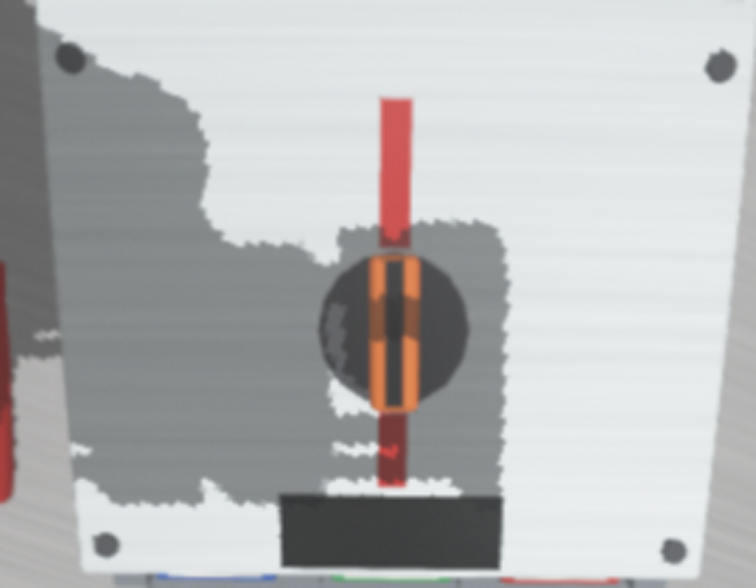

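View pics/scene8.png

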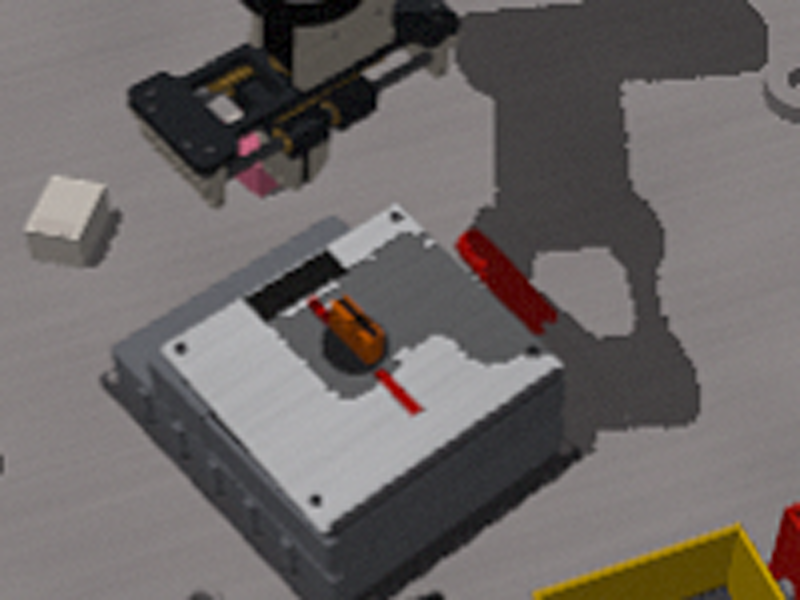

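```bash
python3 st.py -.068 0 .125
```

```text
17.05 [-0.0572  0.      0.2175] [ 3.025e+00 -1.000e-03 -1.216e+00] [ 0.6 -0.3 -0.1] 0.0009
F housing 0.5 -0.4 -0.1
shift mm [-0.2 -0.  93.2] rot [ 0.117 -0.001  0.012]
```

Request:
{"name": "move_arm", "arguments": {"increments": [[0, 0, 0, 20, 0.058, 0, 0.006], [0, 0, 0, 25, 0.058, 0, 0.006], [0, 0, 0, 20, 0, 0, 0], [0, 0, 0, 15, 0, 0, 0], [0, 0, 0, 0, 0, 0, 0]]}}

```text
time: 17.68
tool_pos: [0.5879, -0.082, 0.1335]
tool_rot: [-3.14, -0.001, -1.227]
contact_force: [0.9, 0.8, -0.3]
opening: 0.0007
```

```bash
python3 st.py -.068 0 .093
```

```text
17.675 [-0.0587  0.0004  0.1335] [-3.140e+00 -1.000e-03 -1.227e+00] [ 0.9  0.8 -0.3] 0.0007
F housing 1.1 0.4 -0.3
shift mm [ 0.3  9.4 40.5] rot [-0.002 -0.001  0.002]
```

Request:
{"name": "move_arm", "arguments": {"increments": [[0, 0, 9, 4, 0, 0, 0], [0, 0, 0, 8, 0, 0, 0], [0, 0, 0, 6, 0, 0, 0], [0, 0, 0, 5, 0, 0, 0]]}}

```text
time: 18.18
tool_pos: [0.5803, -0.0855, 0.111]
tool_rot: [-3.137, -0.003, -1.226]
contact_force: [-2.4, -0.1, 4.3]
opening: 0.0008
```

```bash
python3 st.py -.068 0 .093
```

```text
18.175 [-0.067  -0.0003  0.111 ] [-3.137e+00 -3.000e-03 -1.226e+00] [-2.4 -0.1  4.3] 0.0008
F housing -2.3 0.8 4.3
shift mm [-0.4  1.1 18. ] rot [-0.005 -0.003  0.003]
```

Request:
{"name": "move_arm", "arguments": {"increments": [[0, 0, 0, 4, 0, 0, 0], [0, 0, 0, 4, 0, 0, 0], [0, 0, 0, 4, 0, 0, 0], [0, 0, 0, 4, 0, 0, 0], [0, 0, 0, 3, 0, 0, 0]]}}

```text
time: 18.8
tool_pos: [0.579, -0.086, 0.0934]
tool_rot: [-3.139, -0.003, -1.226]
contact_force: [-3.6, -0.5, 7.7]
opening: 0.0003
```

```bash
python3 st.py -.068 0 .093
```

```text
18.8 [-0.0684 -0.0004  0.0934] [-3.139e+00 -3.000e-03 -1.226e+00] [-3.6 -0.5  7.7] 0.0003
F housing -3.5 0.7 7.7
shift mm [-0.4 -0.4  0.4] rot [-0.002 -0.003  0.003]
```

Request:
{"name": "move_arm", "arguments": {"increments": [[0, 0, 0, 2, 0, 0, 0], [0, 0, 0, 3, 0, 0, 0]]}}

```text
time: 19.05
tool_pos: [0.5791, -0.086, 0.0915]
tool_rot: [-3.138, -0.004, -1.225]
contact_force: [-11.4, 2.5, 29.7]
opening: 0.0005
```

```bash
python3 st.py -.068 0 .093
```

```text
19.05 [-0.0683 -0.0004  0.0915] [-3.138 -0.004 -1.225] [-11.4   2.5  29.7] 0.0005
F housing -9.9 6.2 29.7
shift mm [-0.4 -0.3 -1.5] rot [-0.003 -0.004  0.003]
```

Request:
{"name": "move_arm", "arguments": {"increments": [[0, 0, 0, 2, 0, 0, 0], [0, 0, 0, 2, 0, 0, 0]]}}

```text
time: 19.3
tool_pos: [0.579, -0.086, 0.092]
tool_rot: [-3.137, -0.006, -1.225]
contact_force: [-6.9, 1.1, 14.4]
opening: 0.0001
```

```bash
python3 st.py -.068 0 .093; python3 - <<'E'
from h import *
from cell import robot
for n in ['wrist','scene']:
    c=robot.read_camera(n)
    im=c['img'][:,:,::-1].copy(); cv2.imwrite(f'pics/{n}9.png',cv2.resize(im[0:300,100:540],None,fx=1.8,fy=1.8,interpolation=2) if n=='wrist' else cv2.resize(im[150:300,230:430],None,fx=4,fy=4,interpolation=2))
E
python3 st.py
```

```text
19.3 [-0.0684 -0.0004  0.092 ] [-3.137 -0.006 -1.225] [-6.9  1.1 14.4] 0.0001
F housing -6.1 3.4 14.4
shift mm [-0.4 -0.4 -1. ] rot [-0.005 -0.006  0.004]
19.4 [-0.0684 -0.0004  0.0919] [-3.137 -0.006 -1.225] [-7.3  2.3 16.4] 0.0003
F housing -6.1 4.6 16.4
```

View pics/wrist9.png

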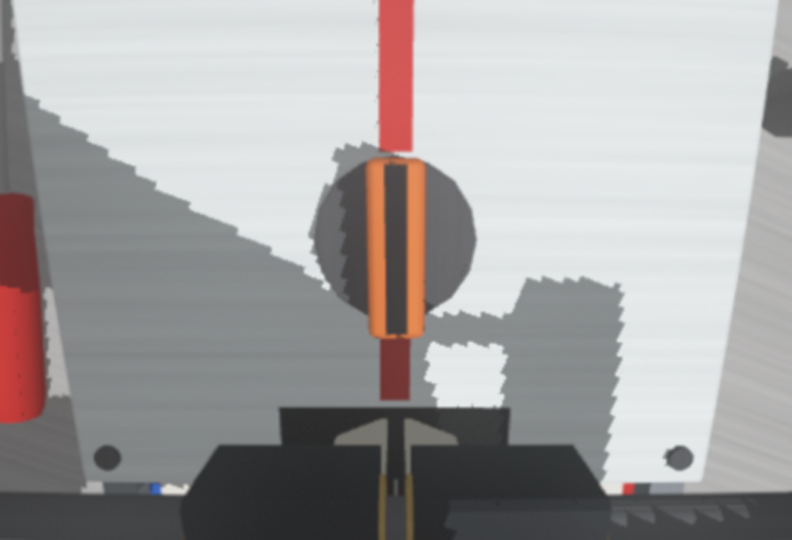

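View pics/scene9.png

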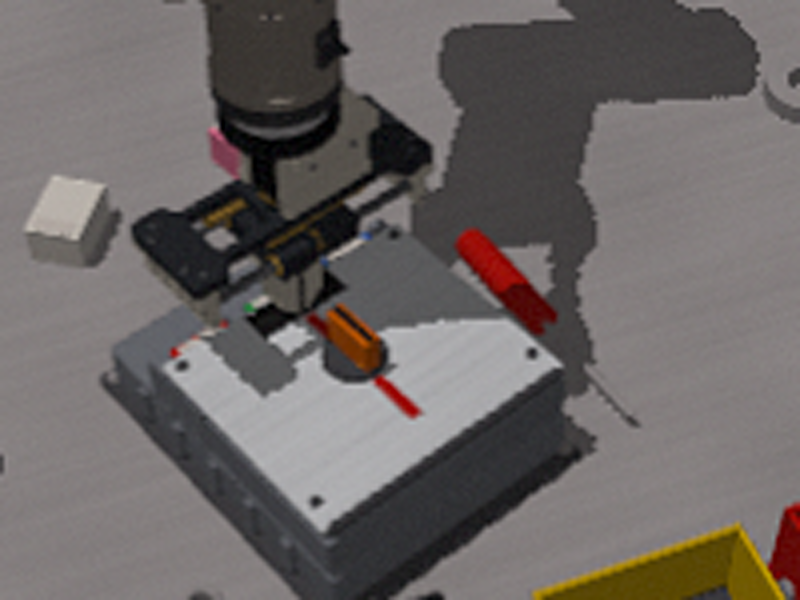

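The wrist picture shows the slot at column 396 in line with both red marks (396 above, 394 below). The scene picture shows the cover flat, and the force holds at about 16 N on the stop.

```bash
python3 -c "
from cell import robot
print(robot.hand_in())
s=robot.observe();print(s['time'],s['tool_pos'],s['contact_force'])"
```

```text
the job is handed in; nothing more can be done
None
the job is handed in; nothing more can be done
```

The job is handed in, at about 19.4 s of the 64 s allowed, with the arm still holding the cover shut.

- **Relays:** I pushed red, green and blue home one at a time. Each stopped at the same fingertip position (housing x about -107 mm) with a reaction of 10–12 N. The wrist picture showed an even row. The fronts looked up to about 2 mm inside the bay walls; the nominal home position (centre at x -68 mm) is itself 2 mm inside.
- **Fastener:** It started at about 0.57 rad. With the cover still ajar I turned it clockwise to alignment, within about 0.01 rad by the tool angle. After release the slot lined up with both red marks in the picture.
- **Cover:** It is pressed onto its stop through the press pad. The last reading was about 16 N down at z 92 mm, against the 8 N needed to hold it. The force peaked briefly at about 30 N while seating.

No check failed. Housing position estimates from different pictures differed by 2–3 mm, so I relied on contact and pictures for the final positions. I kept clear of the other things on the bench and saw no sign of touching any, but did not measure their positions again at the end.

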